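# Open the touch-latch bench cupboard

## Robot

A 6-joint arm with a two-finger parallel gripper is mounted at the origin on the work surface. World frame = base frame: x ahead of the robot, y to its left, z up, the work surface at z = 0. Lengths are in mm, angles in degrees, forces in N, time in s.
With the tool pointing down it reaches from about 300 to 850 mm from the base axis. Payload 4.2 kg.
Tool frame: the origin (TCP) lies midway between the tips of the shut fingers; the grasp point (between the pads) lies 19 mm behind it (env.hold_point_z is the z of the grasp point in the tool frame, in mm); z points along the fingers, y is the direction in which the jaws open and shut (so a half turn about z gives the same grasp; the last joint's range is limited). The gripper opens to 91 mm and grips with 3 to 60 N. Pads are 32 mm wide; open, the fingers measure 118 mm over their backs; the gripper's body (76 mm by 178 mm) begins 60 mm behind the grasp point.
Start: joints at [-72.708, 18.312, 89.639, -0, 72.044, -1.146], TCP at [181.861, -545.499, 213.976] pointing down, gripper open.
Joint ranges: [-177.97, 177.97], [-48.28, 115.42], [12.27, 149.76], [-77.06, 257.06], [2.81, 150.46], [-146.56, 146.56]. Speed limits (degrees/s): [147.25, 147.25, 180, 180, 180, 180].

## Interface

Orientations are given as [roll, pitch, yaw] about the fixed x, y, z axes, in that order (R = Rz(yaw) Ry(pitch) Rx(roll)).
In Python, from workcell import env, grab_frame, camera_params, spotter gives the robot as it stands. The module is installed in compiled form; this text tells all that it offers.
- The arm moves only by the shell command python3 -m jog 'ROWS' [FORCE]. ROWS is text: rows parted by semicolons, each of 7 numbers parted by spaces: the turn, a rotation vector about the world's x, y, z in units of 5 degrees (1.0 is 5 degrees), then the shift along the world's x, y, z in units of 25 mm (1.0 is 25 mm), then the opening, from 0 (shut) to 1 (fully open). A call has 1 to 5 rows; each row is the pose to reach, as a shift and turn from the pose commanded when the call began; what a row does not reach only later rows make up. A row lasts 1/8 s, in which the tool goes at most 62.5 mm and 10.7 degrees, less where a joint would pass 70% of its speed; a pose out of reach is approached as far as the arm can. A call with a gripper value outside its range is refused whole. The fingers move at their own pace and stop on an object; FORCE is the grip in N (left out, the last holds). Time passes only in rows, so rows that repeat a pose let the fingers close. It gives the time, the measured TCP pose, the force and the opening at its end, in the units of the state.
- env.state(): the state, without advancing time (a new reading comes with each control period).
- grab_frame(name): name is "side" or "top" or "wrist"; returns the picture (420x560x3 uint8, red, green, blue); there is no depth.
- camera_params(name): a dict with "K" (3x3 intrinsics, pixels), "rvec" (rotation vector, rad) and "tvec" (3), from world to camera coordinates, as OpenCV has them. Camera axes: x right, y down, z forward; pixel columns grow to the right and rows downward; lengths in mm; the calibration is good to about 2 mm. A picture is of the moment at which its call begins: read the wrist's pose just before it. camera_params takes no time and is no camera call; for the wrist camera it gives the pose at the moment of the call.
- env.job_done(): hands the job in, once; it reports no verdict.
Trained networks look in the newest picture that a camera, given by its name, has taken for a name from the list of things; names that differ only in an ending like _2 or _b are one class to them, and where a whole thing is asked for, a point or a joint stands for the part that bears it (a point fixed in the world has none). Each returns a list of dicts, best first, with "conf" (0 to 1); they miss things now and then, are a little off and sometimes report something else, mostly with a low value. They report only what shows in the picture. A call takes as long as a camera call.
- spotter.look_for(query, camera): "box" ([left, top, width, height] in pixels, round what is visible of it).
- spotter.trace(query, camera): "region" (420x560 bool, what is visible of it) and "box" ([left, top, width, height] in pixels, round what is visible of it).
The state is a dict: "time_s": time; "qpos": joint angles; "qvel": joint speeds; "effort": joint torques, N m; "ee_pos": TCP position; "ee_rot": TCP orientation; "force": force on the tool from outside, world axes, zero at the start; "torque": the same for the moment, N m; "gripper_width": finger opening in mm.
Only numpy, scipy, OpenCV 4.12 (cv2) and the standard library are available. Lean on these libraries where they do the work, as an engineer would, in place of code of your own. Each camera call takes 0.05 s, during which the arm holds its last target. There are 200 camera calls.

## Task

Open the small wooden bench cupboard. Its door has no handle but a touch catch: press the free edge of the door (away from its hinges) until the catch lets go and let the spring push the door ajar by itself, then push the door from behind with the outside of a finger and swing it wide open, about square to the cupboard or further. Grip nothing, neither the door nor anything else, and leave everything standing on the bench and on the cupboard where it is.

Things in the scene. Friction and masses are not known exactly. Their poses are not given: they have to be found in the camera images.
- cupboard: Plywood bench cupboard, fixed, 360 wide x 200 deep x 260 mm high: an open bay with two red bins, beside it a doorway with the door. Origin: on the bench below the door's vertical hinge axis. Own -x is out of its front, z up; the shut door runs from the origin along own -y. Free-end wall ends at y -190, bay at y +170 mm. Front edges round the doorway at x +23, bay front at x 0, back at x +200 mm.
- door (a joint): Door angle, rad: 0 shut and caught, grows as it opens (free edge swings to the cupboard's own -x), stop at 1.92. No handle. Pressed over 2.5 mm in at the free edge (-0.013; 3 to 5 N; stop -0.024) the catch lets go within 0.2 s and stays released; finger drawn back, the ejector pushes it within a second to about 0.35 (65 mm gap at the free edge). It stays where it is then pushed (0.05 N m).
- press_spot (a point): A good place to press: on the outer face of the door, 23 mm in from its free edge and 40 mm below its top. The door (wood, grey laminate faces) is 18 mm thick, 0.6 kg, 2 to 190 mm from the hinge axis, 5 to 255 mm above the bench; shut, its outer face is at the cupboard's own x = 0. Site axes: +x into the door, -y towards the free edge, z up; it turns with the door.
- inner_spot (a point): On the inner face of the door, 150 mm from the hinge axis and 40 mm below its top; same axes as press_spot; turns with the door. The inner face is 18 mm behind the outer one. The catch's steel striker sticks out 30 mm behind it, 155 mm from the hinge axis, 80 to 110 mm above the bench; above that the inside of the door is bare.
- door_hinge (a point): Top end of the hinge axis, level with the cupboard's top, 260 mm above the bench; fixed.
- jar: Glass screw-top jar, 72 mm across, 90 mm high, standing on the cupboard's top over the bay; origin at the centre of its foot. A bystander.
- spray_can: Can, 54 mm across, 160 mm high, on the bench beyond the cupboard's free-edge end; origin at the centre of its foot. A bystander.
- fitting: Brass pipe fitting, 42 mm across, 56 mm high, on the bench in front of the door outside its swing; origin at the centre of its foot. A bystander.
- blue_bin: Blue picking bin, 160 x 100 x 75 mm; origin under its centre. A bystander on the bench.
- bowl: Green bowl of screws, 106 mm across, 45 mm high; origin under its centre. A bystander on the bench.
- jug: Clear plastic bottle, 90 mm across, 200 mm high; origin at the centre of its foot. A bystander on the bench.
- spanner: Steel spanner lying on the bench, 170 mm long; a bystander.
- driver: Screwdriver lying on the bench, 200 mm long; a bystander.

How it is judged (in metres and radians):
On the way:
1. the catch has let go and the spring has pushed the door ajar, with no finger touching it (value of joint door between 0.2 and 0.8 rad and contact force between the fingers and door below 0.1 N), for 0.2 s.
At the end, for the whole second after the job is handed in: the door stands at rest at 77 degrees or wider (door joint above 1.35 rad, slower than 0.05 rad/s); none of the eight bystanders is more than 25 mm from where it stood (value of joint door above 1.35 rad and velocity of joint door between -0.05 and 0.05 rad/s and distance of each of jar, spray_can, fitting, blue_bin, bowl, jug, spanner, driver from where it was at the start of the episode below 0.025 m); the robot touches nothing.
It fails at once if the door is gripped, pressed by the fingers on both faces at once (contact force between the fingers and door_c2 above 1 N and contact force between the fingers and door_c3 above 1 N).
It fails at once if the jar, the spray can or the brass fitting by the cupboard is lifted, shifted more than 25 mm or knocked over (distance of any of jar, spray_can, fitting from where it was at the start of the episode above 0.025 m or angle between any of jar, spray_can, fitting's own z axis and vertical above 0.35 rad).
It fails at once if the blue bin, bowl, bottle, spanner or screwdriver is lifted, shifted more than 25 mm or knocked over (distance of any of blue_bin, bowl, jug, spanner, driver from where it was at the start of the episode above 0.025 m or angle between any of blue_bin, bowl, jug, spanner, driver's own z axis and vertical above 0.35 rad).
It also fails if it takes over 58 s, if anything falls off the work surface, if the arm or the gripper's body presses on something with over 40 N, if the wrist force passes 120 N, or if a joint passes its speed limit or range.

## Working session

There is one attempt and no reset: what is moved stays moved. The work goes in short steps, Python scripts to look and compute and a shell command to move; the robot and the scene stay as the last step left them, time stands still between calls to the robot, and variables do not carry over. Pictures are saved under pics/ and viewed, about 8 in all and at most 12, crops included, and the job is handed in when it is done.

```bash
mkdir -p pics; cat > h.py <<'E'
from workcell import env, grab_frame, camera_params, spotter
import numpy as np, cv2
def save(n,f):
    im=grab_frame(n); cv2.imwrite(f'pics/{f}.png',im[:,:,::-1]); return im
def ray(n,uv):
    p=camera_params(n);R,_=cv2.Rodrigues(np.array(p['rvec'],float));t=np.array(p['tvec'],float).ravel()
    d=R.T@np.linalg.inv(p['K'])@np.array([uv[0],uv[1],1.]);return -R.T@t,d
def onz(n,uv,z):
    c,d=ray(n,uv);return c+d*(z-c[2])/d[2]
def proj(n,X):
    p=camera_params(n);return cv2.projectPoints(np.array(X,float).reshape(-1,3),np.array(p['rvec'],float),np.array(p['tvec'],float),np.array(p['K'],float),None)[0][:,0]
E
python3 - <<'E'
from h import *
a=save('top','t0');b=save('side','s0')
cv2.imwrite('pics/ts0.png',np.vstack([a,b])[:,:,::-1])
for n in('top','side'):
    print(n,ray(n,(280,210)))
    for q in('cupboard','door','jar','spray_can','fitting','blue_bin','bowl','jug'):
        r=spotter.look_for(q,n);print(q,[(np.round(x['box']).tolist(),round(x['conf'],2)) for x in r[:2]])
print(env.state())
E
```

```text
top (array([ 315.96512948,   56.96637049, 1103.69172679]), array([ 0.18876351, -0.00444169, -0.98220955]))
cupboard []
door [([377.0, 177.0, 34.0, 89.0], 0.63)]
jar [([415.0, 118.0, 48.0, 44.0], 0.86)]
spray_can [([405.0, 281.0, 42.0, 23.0], 0.93)]
fitting [([199.0, 225.0, 73.0, 19.0], 0.43), ([154.0, 159.0, 60.0, 70.0], 0.21)]
blue_bin [([154.0, 161.0, 62.0, 69.0], 0.62)]
bowl [([199.0, 131.0, 39.0, 37.0], 0.95), ([200.0, 224.0, 73.0, 19.0], 0.57)]
jug [([115.0, 130.0, 51.0, 51.0], 0.67)]
side (array([392.40870904, 788.31473131, 847.21172193]), array([ 0.12914927, -0.71350513, -0.68932349]))
cupboard [([221.0, 65.0, 136.0, 122.0], 0.73)]
door [([280.0, 106.0, 76.0, 81.0], 0.92)]
jar [([255.0, 54.0, 26.0, 42.0], 0.6)]
spray_can [([366.0, 124.0, 21.0, 55.0], 0.81)]
fitting [([308.0, 249.0, 16.0, 13.0], 0.78)]
blue_bin [([192.0, 287.0, 92.0, 88.0], 0.55)]
bowl [([171.0, 262.0, 51.0, 42.0], 0.87)]
jug [([141.0, 316.0, 61.0, 88.0], 0.69)]
{'time_s': 0.9, 'qpos': array([-7.27076382e+01,  1.83104461e+01,  8.96376598e+01, -1.88172672e-03,
        7.20442346e+01, -1.14714300e+00]), 'qvel': array([-0.06453071,  0.00956668, -0.12038964, -0.01377648, -0.0297136 ,
       -0.09784673]), 'effort': array([ 5.51629910e-05, -4.12345719e+01, -2.32231879e+01,  7.26869144e-02,
        3.75731837e-02,  8.00472606e-06]), 'ee_pos': array([ 181.86069809, -545.50874684,  213.99961336]), 'ee_rot': array([1.79992378e+02, 1.94314067e-03, 1.84400846e+01]), 'force': array([ 0.1120589 ,  0.11240034, -1.1195396 ]), 'torque': array([ 0.02535419, -0.01089479, -0.00671097]), 'gripper_width': 91.28135810699793}
```

View pics/t0.png

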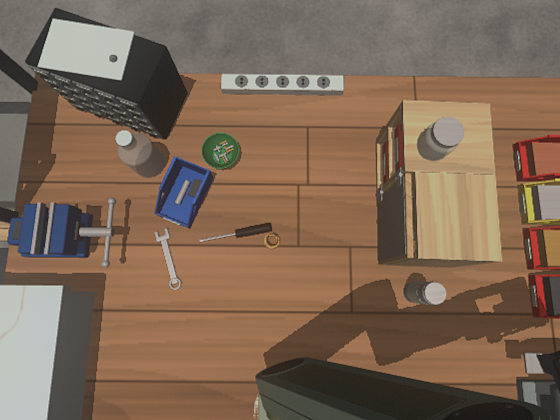

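View pics/s0.png

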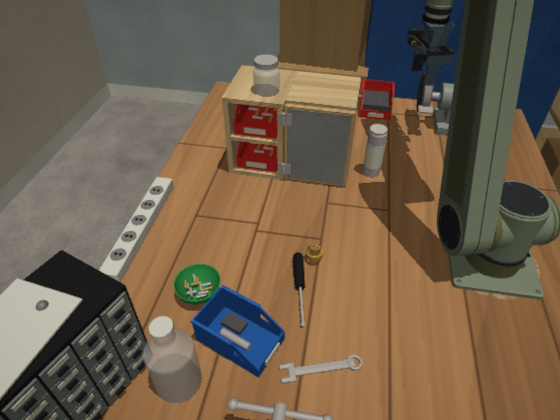

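```bash
python3 - <<'E'
import cv2
im=cv2.imread('pics/t0.png')[90:310,360:520];a=cv2.resize(im,None,fx=2.7,fy=2.7,interpolation=cv2.INTER_CUBIC)
im=cv2.imread('pics/s0.png')[50:200,215:395];b=cv2.resize(im,(360,300),interpolation=cv2.INTER_CUBIC)
b=cv2.copyMakeBorder(b,0,a.shape[0]-300,0,0,cv2.BORDER_CONSTANT)
cv2.imwrite('pics/c0.png',cv2.hconcat([a,b]));print(a.shape)
E
```

```text
(594, 432, 3)
```

View pics/c0.png

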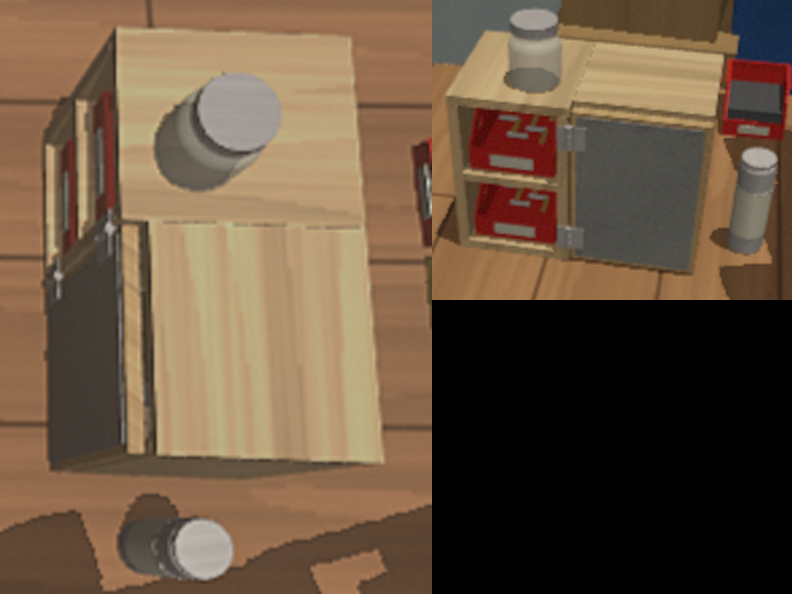

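```bash
cat > fit.py <<'E'
from h import *
from scipy.optimize import least_squares
M=np.array([[0,170,260],[200,170,260],[200,-190,260],[23,-190,260],[0,-190,255]],float)
P=np.array([[117,28],[352,38],[384,462],[156,457],[126,453]])/2.7+[360,90]
S=np.array([[449-432,104],[573-432,118],[694-432,271],[717-432,118]])/2+[215,50]
MS=np.array([[0,170,260],[0,0,260],[0,-190,5],[23,-190,260]],float)
def W(p,X):
    c,s=np.cos(p[2]),np.sin(p[2]);return np.array(X,float)@np.array([[c,-s,0],[s,c,0],[0,0,1]]).T+[p[0],p[1],0]
E
python3 - <<'E'
from fit import *
f=lambda p:(proj('top',W(p,M))-P).ravel()
r=least_squares(f,[550,-250,-1.57],x_scale=[100,100,1]);p=r.x;print(p,np.degrees(p[2]));print(f(p).round(1))
print('side resid',(proj('side',W(p,MS))-S).round(1))
g=lambda p:np.r_[f(p),(proj('side',W(p,MS))-S).ravel()]
q=least_squares(g,p,x_scale=[100,100,1],loss='soft_l1').x;print(q,np.degrees(q[2]))
np.save('p.npy',q);np.set_printoptions(suppress=True,precision=1)
p=q
print('press',W(p,[[0,-167,215]]),'inner@0.35')
for a in(0,.35,.8,1.4,1.6):
    R=lambda x,y:[x*np.cos(a)+y*np.sin(a),-x*np.sin(a)+y*np.cos(a),215]
    print(a,W(p,[R(0,-190),R(18,-150),R(18,-190)]))
for n,uvs in(('top',[(435,293,160),(222,151,45),(443,130,350)]),('side',[(314,256,28),(376,170,0),(377,131,160)])):
    for u,v,z in uvs:print(n,onz(n,(u,v),z))
print(proj('top',W(p,[[0,0,260]])))
E
```

```text
[ 567.90876802 -220.88807907   -1.60113783] -91.73844035740309
[-0.3 -0.4  0.1 -0.6  0.1  1.   0.3 -0.6 -0.3  0.6]
side resid [[-2.8 -5.1]
 [-2.9 -5.2]
 [-1.1  1.5]
 [-2.1 -1.6]]
[ 565.71214644 -220.34886731   -1.59821771] -91.57112940297375
press [[ 398.8 -215.8  215. ]] inner@0.35
0 [[ 375.8 -215.1  215. ]
 [ 415.3 -234.2  215. ]
 [ 375.3 -233.1  215. ]]
0.35 [[ 389.1 -150.3  215. ]
 [ 419.6 -181.8  215. ]
 [ 382.5 -167.1  215. ]]
0.8 [[ 437.1  -80.5  215. ]
 [ 450.9 -122.1  215. ]
 [ 423.9  -92.7  215. ]]
1.4 [[538.6 -32.3 215. ]
 [526.5 -74.5 215. ]
 [520.7 -34.9 215. ]]
1.6 [[576.5 -30.7 215. ]
 [556.2 -69.6 215. ]
 [558.5 -29.6 215. ]]
top [ 306.1 -307.3  160. ]
top [684.9 215.3  45. ]
top [ 628.4 -272.8  350. ]
side [435.   86.4  28. ]
side [ 287.3 -320.7    0. ]
side [ 307.4 -292.8  160. ]
[[404.7 172.3]]
```

```bash
python3 -m jog '0 0 0 0 0 2.5 0; 0 0 -1 1 2 5.4 0; 0 0 -2 3 6 5.4 0; 0 0 -3 5 10 5.4 0; 0 0 -4 6 12 5.4 0'; python3 -m jog '0 0 0 1.3 2.4 0 0; 0 0 0 2.7 4.6 0 0; 0 0 0 2.7 4.6 0 0; 0 0 0 2.7 4.6 0 0'
```

```text
time_s: 1.52
ee_pos: [282.9, -343.0, 344.4]
ee_rot: [180.0, -0.1, -1.8]
force: [0.9, 0.6, -0.2]
gripper_width: 43.9
time_s: 2.02
ee_pos: [349.8, -229.7, 344.0]
ee_rot: [179.9, 0.0, -1.5]
force: [-0.2, 0.5, -0.4]
gripper_width: 4.0
```

```bash
python3 -m jog '0 0 0 1 2 0 0; 0 0 0 2 4 0 0; 0 0 0 2 4 0 0; 0 0 0 2 4 0 0'; python3 -m jog '0 0 0 0 0 0 0;0 0 0 0 0 -2.5 0; 0 0 0 0 0 -5.6 0; 0 0 0 0 0 -5.6 0; 0 0 0 0 0 -5.6 0'; python3 - <<'E'
from h import *
save('side','s1');save('wrist','w1');print(env.state()['ee_pos'])
a=cv2.imread('pics/s1.png')[40:280,180:460];a=cv2.resize(a,(560,480));b=cv2.imread('pics/w1.png');b=cv2.resize(b,(240,180))
b=cv2.copyMakeBorder(b,0,300,0,0,cv2.BORDER_CONSTANT);cv2.imwrite('pics/c1.png',cv2.hconcat([a,b]))
E
```

```text
time_s: 2.52
ee_pos: [399.4, -131.2, 343.8]
ee_rot: [179.9, 0.0, -1.7]
force: [0.2, -0.5, 0.3]
gripper_width: 0.6
time_s: 3.15
ee_pos: [398.6, -130.6, 202.9]
ee_rot: [-180.0, 0.2, -1.7]
force: [-0.1, 0.1, 1.5]
gripper_width: 0.4
[ 400.28561882 -130.77659997  204.89576759]
```

View pics/c1.png

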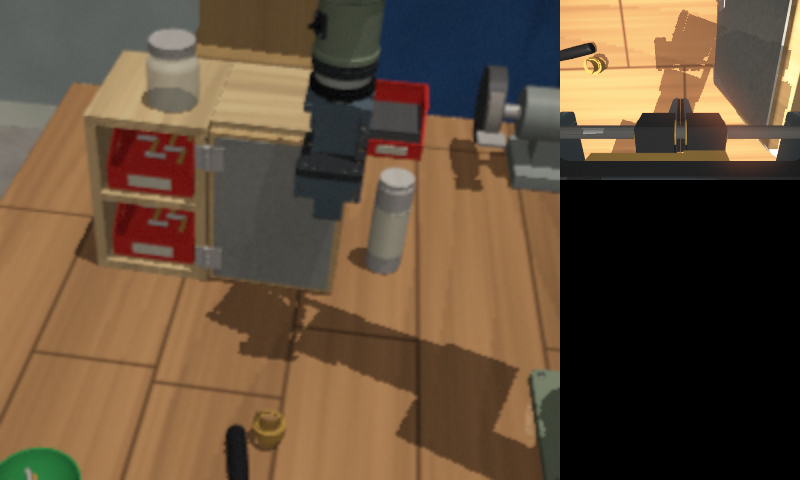

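The gripper stands in front of the free-edge side of the door, and the can, jar and fitting are clear. Approaching to contact.

```bash
python3 -m jog '0 0 0 0 -1 0 0; 0 0 0 0 -2 0 0; 0 0 0 0 -2.4 0 0; 0 0 0 0 -2.4 0 0'; python3 -m jog '0 0 0 0 -0.1 0 0; 0 0 0 0 -0.2 0 0; 0 0 0 0 -0.3 0 0; 0 0 0 0 -0.4 0 0;0 0 0 0 -0.4 0 0'
```

```text
time_s: 3.75
ee_pos: [400.1, -190.2, 204.6]
ee_rot: [180.0, -0.1, -1.7]
force: [-0.7, 0.4, -0.0]
gripper_width: 0.5
time_s: 4.38
ee_pos: [399.8, -199.8, 203.9]
ee_rot: [180.0, 0.0, -1.6]
force: [0.3, -0.0, -0.5]
gripper_width: 0.4
```

```bash
python3 -m jog '0 0 0 0 -0.08 0 0; 0 0 0 0 -0.16 0 0; 0 0 0 0 -0.16 0 0'; python3 -m jog '0 0 0 0 -0.08 0 0; 0 0 0 0 -0.16 0 0; 0 0 0 0 -0.16 0 0'
```

```text
time_s: 4.75
ee_pos: [399.7, -203.1, 203.9]
ee_rot: [-179.9, 0.0, -1.6]
force: [0.2, 3.8, 1.5]
gripper_width: 0.3
time_s: 5.12
ee_pos: [399.6, -206.4, 203.9]
ee_rot: [-179.8, 0.0, -1.6]
force: [0.4, 7.7, 2.6]
gripper_width: 0.2
```

```bash
python3 -m jog '0 0 0 0 -0.04 0 0; 0 0 0 0 -0.04 0 0; 0 0 0 0 -0.04 0 0'; python3 -m jog '0 0 0 0 2 0 0; 0 0 0 0 4 0 0; 0 0 0 0 4.4 0 0; 0 0 0 0 4.4 0 0'; python3 -m jog '0 0 0 0 0 0 0; 0 0 0 0 0 0 0; 0 0 0 0 0 0 0; 0 0 0 0 0 0 0; 0 0 0 0 0 0 0'; python3 - <<'E'
from h import *
save('side','s2');save('top','t2');
a=cv2.imread('pics/s2.png')[40:280,180:460];a=cv2.resize(a,(460,394));b=cv2.imread('pics/t2.png')[80:320,340:520];b=cv2.resize(b,(296,394))
cv2.imwrite('pics/c2.png',cv2.hconcat([a,b]))
E
```

```text
time_s: 5.5
ee_pos: [399.6, -206.4, 203.9]
ee_rot: [-179.7, 0.0, -1.6]
force: [0.4, 10.8, 3.1]
gripper_width: 0.8
time_s: 6.0
ee_pos: [400.2, -99.3, 204.1]
ee_rot: [179.9, -0.1, -1.5]
force: [1.1, -0.8, 0.7]
gripper_width: 0.8
time_s: 6.62
ee_pos: [399.7, -98.8, 203.9]
ee_rot: [180.0, 0.0, -1.6]
force: [-0.2, -0.8, 0.8]
gripper_width: 0.5
```

View pics/c2.png

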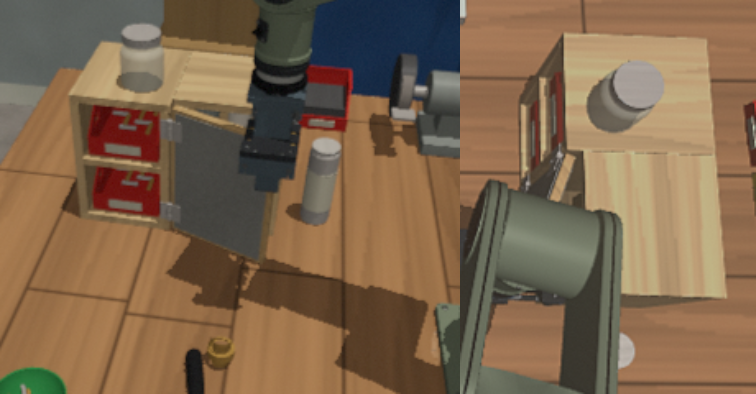

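The door is ajar by about 20°, as expected, and free of the fingers. Next: round the free edge and in behind it.

```bash
python3 -m jog '0 0 -1 -1.5 0 0 0; 0 0 -2 -2.6 0 0 0; 0 0 -3 -2.6 0 0 0; 0 0 -4 -2.6 0 0 0; 0 0 -4 -2.6 0 0 0'; python3 -m jog '0 0 0 0 -1.5 0 0; 0 0 0 0 -3 0 0; 0 0 0 0 -4.3 0 0; 0 0 0 0 -4.3 0 0; 0 0 0 0 -4.3 0 0'; python3 - <<'E'
from h import *
save('side','s3');save('wrist','w3')
a=cv2.imread('pics/s3.png')[40:280,180:460];a=cv2.resize(a,(400,343));b=cv2.imread('pics/w3.png');b=cv2.resize(b,(400,300))
b=cv2.copyMakeBorder(b,0,43,0,0,cv2.BORDER_CONSTANT);cv2.imwrite('pics/c3.png',cv2.hconcat([a,b]))
E
```

```text
time_s: 7.35
ee_pos: [334.7, -98.7, 204.0]
ee_rot: [180.0, -0.0, -21.5]
force: [0.9, -0.1, -0.8]
gripper_width: 0.6
time_s: 7.98
ee_pos: [334.5, -205.6, 203.7]
ee_rot: [-180.0, 0.1, -21.5]
force: [0.3, -0.4, -0.1]
gripper_width: 0.7
```

View pics/c3.png

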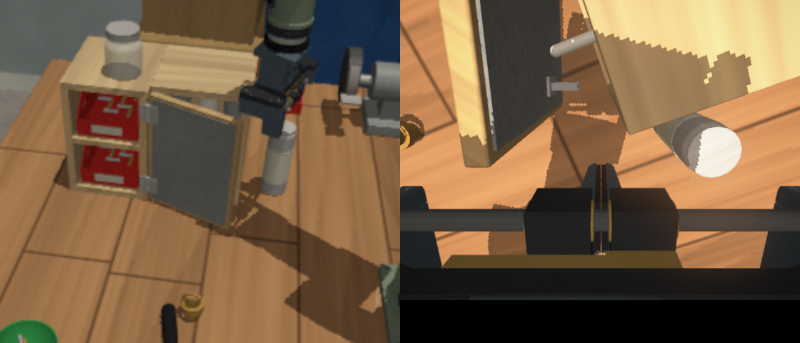

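```bash
python3 - <<'E'
from h import *
from fit import W
p=np.load('p.npy');a=.35
c,d=ray('wrist',(214,68))
R=lambda x,y,z:[x*np.cos(a)+y*np.sin(a),-x*np.sin(a)+y*np.cos(a),z]
A=W(p,[R(18,0,0),R(18,-190,0),R(18,0,100)]);n=np.cross(A[1]-A[0],A[2]-A[0])
X=c+d*(n@(A[0]-c))/(n@d);print('tip',X,'radius',np.hypot(*(X-A[0])[:2]))
for z in(60,90,120,160,200,220):print(z,(c+d*(z-c[2])/d[2]).round(0))
print(c)
print('inner top free edge',proj('wrist',W(p,[R(18,-190,255),R(0,-190,255),[23,-190,260]]))*400/560+[400,0])
E
```

```text
tip [ 454.42334527 -195.59390668   91.28164368] radius 112.57888497004915
60 [ 459. -191.   60.]
90 [ 455. -195.   90.]
120 [ 450. -200.  120.]
160 [ 444. -205.  160.]
200 [ 438. -210.  200.]
220 [ 435. -213.  220.]
[ 411.06476572 -234.53907813  375.74564535]
inner top free edge [[503.08462894 173.70388243]
 [469.44228961 173.6450426 ]
 [634.24945405 141.49497484]]
```

The rod seen in the gap is the ejector, at z ≈ 91 and well below the fingers (z ≈ 204). Going in.

```bash
python3 -m jog '0 0 0 1 0.2 0 0; 0 0 0 2 0.2 0 0; 0 0 0 2.8 0.2 0 0; 0 0 0 2.8 0.2 0 0'; python3 -m jog '0 0 0 0.1 0.4 0 0; 0 0 0 0.2 0.8 0 0; 0 0 0 0.3 1.2 0 0; 0 0 0 0.3 1.2 0 0'
```

```text
time_s: 8.57
ee_pos: [405.7, -200.8, 203.8]
ee_rot: [180.0, 0.0, -21.4]
force: [-0.8, 0.4, 0.2]
gripper_width: 0.5
time_s: 9.07
ee_pos: [412.2, -170.3, 204.1]
ee_rot: [-180.0, -0.0, -21.5]
force: [0.4, -0.9, -0.3]
gripper_width: 0.5
```

```bash
python3 -m jog '0 0 -0.6 0.4 0.7 0 0; 0 0 -1.4 0.9 1.5 0 0; 0 0 -2.1 1.5 2.2 0 0; 0 0 -2.8 2.2 2.9 0 0; 0 0 -2.8 2.2 2.9 0 0'; python3 -m jog '0 0 -0.6 0.8 0.5 0 0; 0 0 -1.4 1.6 1 0 0; 0 0 -2 2.2 1.2 0 0; 0 0 -2.4 2.8 1.3 0 0; 0 0 -2.4 2.8 1.3 0 0';python3 - <<'E'
from h import *
save('side','s4');save('wrist','w4');print(env.state()['qpos'].round(0))
a=cv2.imread('pics/s4.png')[40:280,180:460];a=cv2.resize(a,(400,343));b=cv2.imread('pics/w4.png');b=cv2.resize(b,(400,300))
b=cv2.copyMakeBorder(b,0,43,0,0,cv2.BORDER_CONSTANT);cv2.imwrite('pics/c4.png',cv2.hconcat([a,b]))
E
```

```text
time_s: 9.7
ee_pos: [467.8, -98.1, 203.8]
ee_rot: [180.0, 0.0, -35.4]
force: [0.4, -0.8, 0.8]
gripper_width: 0.4
time_s: 10.32
ee_pos: [537.2, -66.8, 203.7]
ee_rot: [180.0, 0.0, -47.5]
force: [-0.5, 0.7, 0.6]
gripper_width: 0.6
[ -8.  16.  95.  -0.  69. 129.]
```

View pics/c4.png

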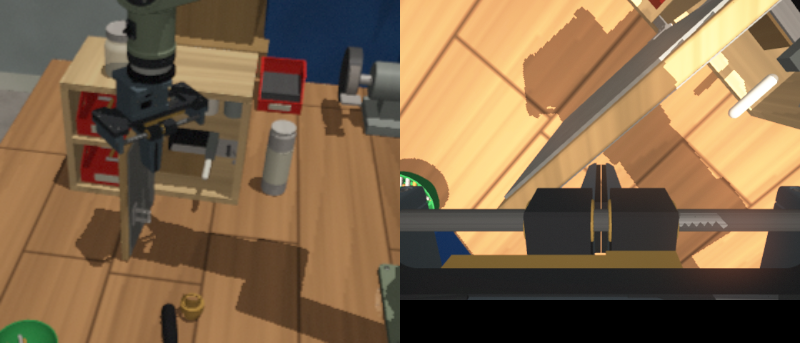

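```bash
python3 -m jog '0 0 0 0.3 0 0 0; 0 0 0 0.6 0 0 0; 0 0 0 0.6 0 0 0'; python3 -m jog '0 0 0 -1 -0.2 0 0; 0 0 0 -3 -0.4 0 0; 0 0 0 -5 -0.4 0 0; 0 0 0 -5 -0.4 0 0';python3 -m jog '0 0 0 -1 0 2 0; 0 0 0 -2 0 4 0; 0 0 0 -2 0 6 0; 0 0 0 -2 0 6 0; 0 0 0 -2 0 6 0'; python3 - <<'E'
from h import *
from fit import W
save('side','s5');save('top','t5');p=np.load('p.npy')
for n in('top','side'):
    for q in('jar','spray_can','fitting','blue_bin','bowl','jug'):
        r=spotter.look_for(q,n);print(n,q,[(np.round(x['box']).tolist(),round(x['conf'],2)) for x in r[:1]])
for a in(1.2,1.35,1.5,1.6,1.7):
    R=lambda x,y,z:[x*np.cos(a)+y*np.sin(a),-x*np.sin(a)+y*np.cos(a),z]
    X=W(p,[R(0,-190,255),R(18,-190,255),R(0,-190,5)]);print(a,proj('top',X).round(0).tolist(),(((proj('side',X)-[180,40])*400/280)).round(0).tolist())
a=cv2.imread('pics/s5.png')[40:280,180:460];a=cv2.resize(a,(400,343));b=cv2.imread('pics/t5.png')[0:343,120:520]
cv2.imwrite('pics/c5.png',cv2.hconcat([a,b]))
E
```

```text
time_s: 10.8
ee_pos: [552.9, -66.3, 203.9]
ee_rot: [-180.0, -0.0, -47.6]
force: [0.6, 1.9, -0.4]
gripper_width: 0.8
time_s: 11.3
ee_pos: [423.9, -75.9, 203.9]
ee_rot: [179.9, 0.1, -47.6]
force: [1.1, -0.5, -0.6]
gripper_width: 0.5
time_s: 11.92
ee_pos: [377.6, -76.2, 353.3]
ee_rot: [180.0, 0.0, -47.5]
force: [0.3, -0.7, -1.1]
gripper_width: -0.0
top jar [([412.0, 120.0, 52.0, 40.0], 0.74)]
top spray_can [([402.0, 280.0, 22.0, 24.0], 0.52)]
top fitting [([261.0, 234.0, 18.0, 14.0], 0.51)]
top blue_bin [([153.0, 157.0, 62.0, 72.0], 0.62)]
top bowl [([198.0, 132.0, 42.0, 35.0], 0.64)]
top jug [([116.0, 132.0, 46.0, 49.0], 0.72)]
side jar [([255.0, 54.0, 22.0, 43.0], 0.61)]
side spray_can [([366.0, 123.0, 19.0, 55.0], 0.98)]
side fitting [([308.0, 247.0, 17.0, 16.0], 0.63)]
side blue_bin [([191.0, 289.0, 94.0, 87.0], 0.94)]
side bowl [([172.0, 261.0, 52.0, 44.0], 0.8)]
side jug [([259.0, 109.0, 30.0, 111.0], 0.74)]
1.2 [[324.0, 200.0], [326.0, 208.0], [313.0, 219.0]] [[167.0, 153.0], [178.0, 152.0], [164.0, 261.0]]
1.35 [[320.0, 188.0], [322.0, 196.0], [311.0, 210.0]] [[150.0, 154.0], [161.0, 154.0], [149.0, 262.0]]
1.5 [[318.0, 176.0], [319.0, 183.0], [309.0, 200.0]] [[133.0, 153.0], [144.0, 154.0], [134.0, 261.0]]
1.6 [[318.0, 167.0], [318.0, 175.0], [309.0, 193.0]] [[121.0, 152.0], [132.0, 153.0], [124.0, 260.0]]
1.7 [[319.0, 159.0], [318.0, 167.0], [310.0, 187.0]] [[110.0, 150.0], [120.0, 152.0], [115.0, 258.0]]
```

View pics/c5.png

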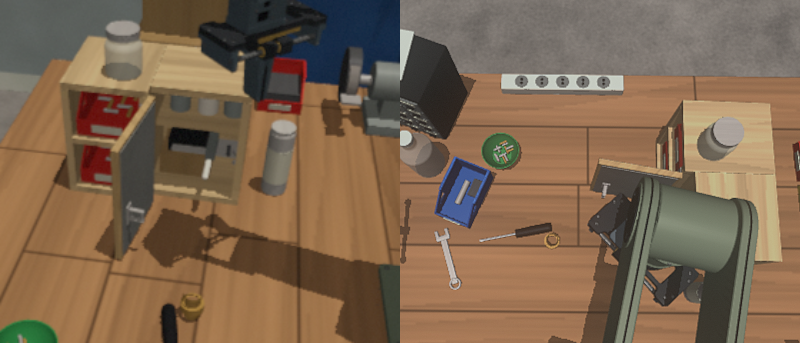

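The door stands at about 1.65–1.7 rad, the bystanders haven't moved and the arm is clear of everything. Settling, then handing in.

```bash
python3 -m jog '0 0 0 0 0 0 0; 0 0 0 0 0 0 0; 0 0 0 0 0 0 0; 0 0 0 0 0 0 0; 0 0 0 0 0 0 0'; python3 -c "
from h import *
im=grab_frame('side');o=cv2.imread('pics/s5.png')[:,:,::-1]
print('door area change',np.abs(im.astype(int)-o)[100:230,240:300].mean());env.job_done();print(env.state()['force'])"
```

```text
time_s: 13.25
ee_pos: [377.3, -76.2, 353.9]
ee_rot: [180.0, 0.0, -47.6]
force: [0.1, -0.3, -0.6]
gripper_width: 0.5
door area change 1.310940170940171
the job is handed in; nothing more can be done
the job is handed in; nothing more can be done
```

The door is open to about 1.65–1.7 rad (roughly 95°, above the 1.35 needed), and the job is handed in at about 13.3 s. No verdict came back.

**What I did:**
- I pressed the free edge with the shut fingers, about 5 mm past first contact, up to about 11 N, and drew back. The pictures then showed the door ajar by about 20° with no finger near it.
- I moved the fingers round the free edge into the gap and swung the door open with the outside of the fingers. Then I drew the arm back clear. Nothing was gripped.

**Last checks:**
- **Door angle:** it comes from matching the door's corners in the side and top pictures, which agree. There was no direct joint reading.
- **Door at rest:** two side pictures over a second apart show almost no change around the door (mean 1.3 grey levels).
- **Bystanders:** the jar, spray can, fitting, blue bin and bowl were found within about 4 pixels of their first places in at least one view. The bottle matched in the top view. The spanner and screwdriver I checked only by eye in the top picture; they look unmoved.
- **Disagreements:** the side-view search for the bottle returned a wrong box, on the door, so I discarded it. In the top view the arm partly hides the spray can, and the fitting had been misread there at the start. The side view agrees for both.
- **Force:** about 0.6 N at the tool just before handing in, so nothing is being touched.

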